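# Tap the bearing cup square into the centrifuge drive

### The job

The brass-flanged bearing cup has been started by hand in the bore of the opened centrifuge drive, a little crooked. Take the red-handled drift from its stand and press or tap the cup down with the drift's white nose on the three coloured lands of its rim, going round from land to land in small, gentle steps so that it never cocks, until it has bottomed on its hidden seat all round, and prove it with a last firm push of about 20 newtons, held for a moment and never harsher than 40, on the red, then the white, then the blue land. Then stand the drift back upright in its stand; touch the cup only with the drift and leave the other things on the bench alone.

Things in the scene. Friction and masses are not known exactly. Their poses are not given: they have to be found in the camera images.
- bore (a point): centre of the bore mouth, in the flat machined top face of the drive (aluminium boss 120 mm across on a white round foot 156 mm across, fixed to the bench); the face is 75 mm above the bench. z up. A fixed steel spindle 20 mm thick stands on this axis, through the middle of the cup, to 36 mm above the face, so the cup cannot be pressed in its middle
- cup: bearing cup: steel skirt and flat brass flange ring, 84 mm outside, 48 mm opening, 5 mm thick. Origin: centre of the flange's top; z: its axis, straight up when square. It starts 5.5 to 6.5 mm short of its seat, uneven round the rim. The seat is a shim deep in the bore, out of sight: bottomed, the cup is square and stops hard, its flange 0 to 4 mm above the drive's face, different each time
- land_red (a point): centre of the red land (dot of 15 mm) on the flange's top, 33 mm from the cup's axis. The tight fit grips below each land: a land pressed from above sinks alone, under a steady 7 to 12 N, the cup tilting about the line through the other two, and stays where it is left; between lands it takes more. A land that no longer sinks under 15 N or more has bottomed. Never load the cup with over 40 N
- land_white (a point): centre of the white land, 120 degrees on from the red one, counter-clockwise seen from above. One land 1 mm lower than the other two tilts the cup by 0.02 rad; tilted beyond 0.1 rad (6 degrees; a land 5 mm out of level) the cup is cocked and spoilt
- land_blue (a point): centre of the blue land, 240 degrees on from the red one, counter-clockwise
- drift_grip (a point): drift, a loose upright tool of about 150 g: this point is the middle of its square red handle (26 x 26 mm, 54 mm long; x and y normal to its flats); z along the tool, away from the nose. Below it a round red collar 40 mm across (its top 27 mm, underside 35 mm below this point), then a white shank 18 mm thick with a ball nose, screwed out by an unknown fixed amount: nose tip 80 to 96 mm below this point
- stand_mouth (a point): centre of the round hole (26 mm, right through) in the flat top of the grey stand block, 64 mm square and 65 mm high, fixed to the bench. z up. The drift hangs upright in the hole by its collar, which lies on the block's top, so that drift_grip is 35 mm above this point
- reagent: bystander: amber jar with a blue cap, 52 mm across, 100 mm tall; origin at the centre of its underside
- beaker: bystander: glass beaker, 66 mm across, 85 mm tall; origin at the centre of its underside
- spare_ring: bystander: spare steel bearing ring, 52 mm across, 14 mm tall; origin at the centre of its underside
Not all that is in view belongs to the job. There is more than one size of the part that bears drift_grip; the job needs the middle-sized.

How it is judged:
By the outcome, as a careful person would: the job done as asked, in the order asked, and still so for the second after the job is handed in, with the robot touching nothing.
It also fails if it takes over 66 s, if anything falls off the work surface, if the arm or the gripper's body presses on something with over 40 N, if the wrist force passes 120 N, or if a joint passes its speed limit or range.

### The arm

A 6-joint arm with a two-finger parallel gripper is mounted at the origin on the work surface. World frame = base frame: x ahead of the robot, y to its left, z up, the work surface at z = 0. Lengths are in m, angles in rad, forces in N, time in s.
With the tool pointing down it reaches from about 0.425 to 1.125 m from the base axis. Payload 14.9 kg.
Tool frame: the origin (TCP) lies between the finger pads; the fingertips stand 25 mm ahead of it and the grasp point (between the pads) lies 6 mm ahead of it; z points along the fingers, x is the direction in which the jaws open and shut, and the axes are right-handed (so a half turn about z gives the same grasp; the last joint's range is limited). The gripper opens to 91 mm and grips with 3 to 60 N. Pads are 32 mm wide; open, the fingers measure 118 mm over their backs; the gripper's body (76 mm by 178 mm) begins 60 mm behind the grasp point.
Start: joints at [-1.165, 0.379, 1.734, -0, 1.028, -0.033], TCP at [0.297, -0.634, 0.239] pointing down, gripper open.
Joint ranges: [-2.77, 2.77], [-0.74, 2.19], [0, 2.66], [-1.06, 4.2], [0.31, 2.87], [-3.08, 3.08]. Speed limits (rad/s): [1.89, 1.89, 2.39, 3.14, 3.14, 3.14].

### API

Orientations are given as a unit quaternion [w, x, y, z].
In Python, from rig import * gives the robot as it stands.
- The arm moves only by the shell command python3 -m creep 'ROWS' [FORCE]. ROWS is JSON, a list of rows, each a list of 3 entries, a list of its own where there are three numbers: the shift along the tool's x, y, z in m, then the turn, a rotation vector about the tool's x, y, z in degrees, then the opening in per cent of the stroke, from 0 (shut) to 100 (fully open). A call has 1 to 20 rows; each row is the pose to reach, as a shift and turn from the pose commanded when the call began, along the tool's axes at that moment; what a row does not reach only later rows make up. A row lasts 1/8 s, in which the tool goes at most 62.5 mm and 10.7 degrees, less where a joint would pass 70% of its speed; a pose out of reach is approached as far as the arm can. A call with a gripper value outside its range is refused whole. The fingers move at their own pace and stop on an object; FORCE is the grip in N (left out, the last holds). Time passes only in rows, so rows that repeat a pose let the fingers close. It gives the time, the measured TCP pose, the force and the opening at its end, in the units of the state.
- sense(): the state, without advancing time (a new reading comes with each control period).
- read_camera(name): name is "scene" or "top" or "wrist"; returns (picture, depth): 400x640x3 uint8, red, green, blue; 400x640 float32, m along the optical axis (not along the pixel's ray), 0 where there is no reading.
- camera_model(name): a dict with "intrinsics" (3x3 intrinsics, pixels), "k1" (the pictures are not rectified: a ray, as slopes to the right and down, at radius r is drawn at 1 + k1 r^2 times it, then the intrinsics apply), "T" (4x4, takes a point from camera to world coordinates). Camera axes: x right, y down, z forward; pixel columns grow to the right and rows downward; lengths in m; the calibration is good to about 2 mm. A picture is of the moment at which its call begins: read the wrist's pose just before it. camera_model takes no time and is no camera call; for the wrist camera it gives the pose at the moment of the call.
- sign_off(): hands the job in, once; it reports no verdict.
Trained networks look in the newest picture that a camera, given by its name, has taken for a name from the list of things; names that differ only in an ending like _2 or _b are one class to them, and where a whole thing is asked for, a point or a joint stands for the part that bears it (a point fixed in the world has none). Each returns a list of dicts, best first, with "score" (0 to 1); they miss things now and then, are a little off and sometimes report something else, mostly with a low value. They report only what shows in the picture. A call takes as long as a camera call. They do not tell look-alikes from the thing itself.
- search_frame(camera, name): "centre" ([column, row] in pixels, amid what is visible of it).
- cut_out(camera, name): "mask" (400x640 bool, what is visible of it) and "centre" ([column, row] in pixels, amid what is visible of it).
- tip_of(camera, name): "centre" ([column, row] in pixels: a listed point, or the origin of a listed thing).
The state is a dict: "time_s": time; "q": joint angles; "qd": joint speeds; "joint_efforts": joint torques, N m; "eef_pos": TCP position; "tool_rot": TCP orientation; "contact_force": force on the tool from outside, world axes, zero at the start; "moment": the same for the moment, N m; "grip_width": finger opening in m.
Only numpy, scipy, OpenCV 4.12 (cv2) and the standard library are available. Lean on these libraries where they do the work, as an engineer would, in place of code of your own. Each camera call takes 0.05 s, during which the arm holds its last target.

## Working session

There is one attempt and no reset: what is moved stays moved. The work goes in short steps, Python scripts to look and compute and a shell command to move; the robot and the scene stay as the last step left them, time stands still between calls to the robot, and variables do not carry over. Pictures are saved under pics/ and viewed, and the job is handed in when it is done.

```bash
ls -la; mkdir -p pics
python3 - <<'E'
from rig import *
import cv2
print(sense())
for n in ["scene","top","wrist"]:
    m=camera_model(n); print(n,m["intrinsics"],m["k1"],m["T"].round(4) if hasattr(m["T"],"round") else m["T"])
    p,d=read_camera(n)
    cv2.imwrite(f"pics/a_{n}.png",p[:,:,::-1])
E
```

```text
total 12
drwxr-xr-x  3 agent agent 4096 Dec  5 19:13 .
drwxr-xr-x 23 root  root  4096 Dec  5 19:13 ..
drwxr-xr-x  2 agent agent 4096 Dec  5 19:13 pics
{'time_s': 0.0, 'q': array([-1.16529120e+00,  3.79385408e-01,  1.73473314e+00,  2.62360504e-06,
        1.02848889e+00, -3.33383715e-02]), 'qd': array([ 2.67574426e-04, -7.00295255e-04,  4.17060244e-04,  1.26807948e-04,
       -8.59108101e-04,  7.29489842e-05]), 'joint_efforts': array([-1.31329034e-03, -7.63726401e+01, -4.34365690e+01,  6.50465023e-02,
        4.24109108e-02, -5.67458869e-05]), 'eef_pos': array([ 0.29726265, -0.63337353,  0.23832802]), 'tool_rot': array([-2.87136755e-04,  8.44064937e-01, -5.36240734e-01, -4.18333074e-04]), 'contact_force': array([ 0.24675217, -0.0393528 , -0.78490866]), 'moment': array([ 0.0033601 , -0.0020612 ,  0.00324087]), 'grip_width': 0.09116256354309163}
scene [[487.18260342   0.         322.4991565 ]
 [  0.         487.18260342 200.63991418]
 [  0.           0.           1.        ]] -0.1344036211446801 [[-8.0140e-01  3.6510e-01 -4.7380e-01  1.0763e+00]
 [ 5.9820e-01  4.9000e-01 -6.3410e-01  7.7180e-01]
 [ 6.0000e-04 -7.9160e-01 -6.1100e-01  7.4970e-01]
 [ 0.0000e+00  0.0000e+00  0.0000e+00  1.0000e+00]]
top [[455.26341465   0.         320.41009255]
 [  0.         455.26341465 203.46324919]
 [  0.           0.           1.        ]] -0.09260540485889747 [[-0.0065 -0.9932  0.1161  0.4555]
 [-0.9997  0.0038 -0.023   0.1001]
 [ 0.0225 -0.1162 -0.993   1.0465]
 [ 0.      0.      0.      1.    ]]
wrist [[277.35970266   0.         322.36815101]
 [  0.         277.35970266 203.35222382]
 [  0.           0.           1.        ]] -0.03480130504564218 [[ 4.254e-01 -8.776e-01 -2.212e-01  3.604e-01]
 [-9.050e-01 -4.127e-01 -1.031e-01 -6.044e-01]
 [-8.000e-04  2.440e-01 -9.698e-01  3.845e-01]
 [ 0.000e+00  0.000e+00  0.000e+00  1.000e+00]]
```

View pics/a_scene.png

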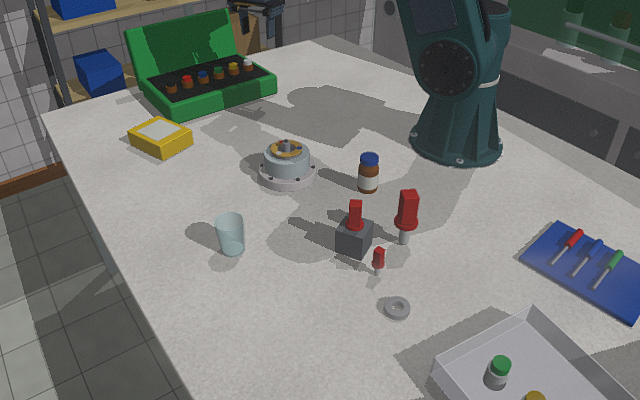

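View pics/a_top.png

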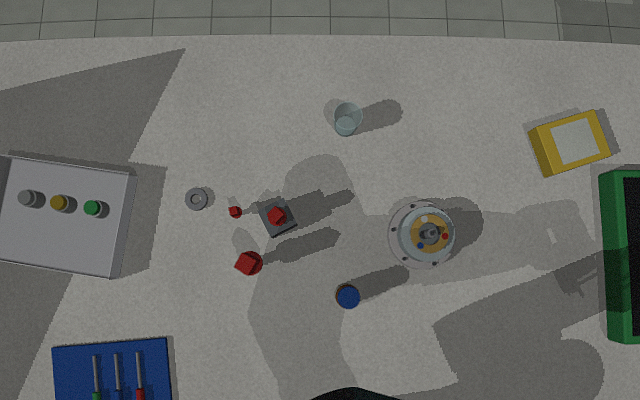

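View pics/a_wrist.png

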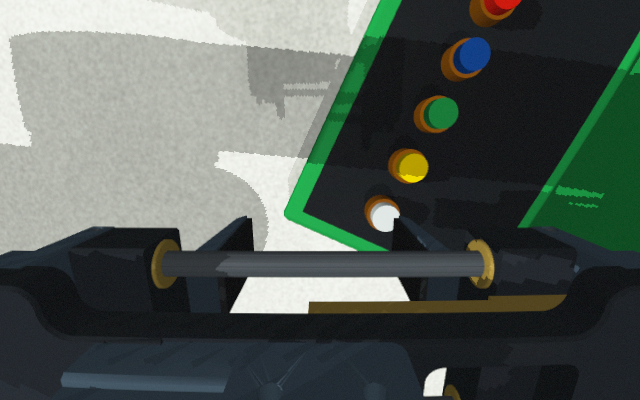

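The scene view shows the three red-handled drifts: large and free-standing at scene (407,210) / top (248,263), middle in the grey stand at (355,215) / (277,215), small at (378,258) / (235,212). The blue tray's screwdrivers (570,240) are another red-handle look-alike. By the description I choose the one in the stand. The drive is at top (430,233), with red, white and blue lands. Next I take a close crop and measure.

```bash
cat > h.py <<'E'
from rig import *
import numpy as np, cv2
def ray(m,uv):
    K=np.array(m["intrinsics"]);T=np.array(m["T"])
    k=np.array([m["k1"],0,0,0,0.])
    s=cv2.undistortPoints(np.array([[uv]],float),K,k)[0,0]
    return T[:3,3],T[:3,:3]@np.array([s[0],s[1],1.])
def atz(m,uv,z):
    o,d=ray(m,uv); return o+d*(z-o[2])/d[2]
def atdepth(m,uv,D):
    o,d=ray(m,uv); return o+d*D
def tri(rs):
    A=np.zeros((3,3));b=np.zeros(3)
    for o,d in rs:
        d=d/np.linalg.norm(d);P=np.eye(3)-np.outer(d,d);A+=P;b+=P@o
    x=np.linalg.solve(A,b)
    return x,[np.linalg.norm((np.eye(3)-np.outer(d,d)/(d@d))@(x-o)) for o,d in rs]
def proj(m,p):
    T=np.array(m["T"]);c=np.linalg.inv(T)@np.append(p,1)
    q,_=cv2.projectPoints(c[None,:3],np.zeros(3),np.zeros(3),np.array(m["intrinsics"]),np.array([m["k1"],0,0,0,0.]))
    return q[0,0]
E
python3 - <<'E'
from h import *
R={}
for c in ["scene","top"]:
    m=camera_model(c);p,d=read_camera(c)
    np.save(f"pics/d_{c}.npy",d)
    for n in ["bore","cup","land_red","land_white","land_blue","drift_grip","stand_mouth","reagent","beaker","spare_ring"]:
        r=tip_of(c,n)
        print(c,n,[(np.round(x["centre"],1).tolist(),round(x["score"],2)) for x in r[:4]])
        R[c,n]=r
for n in ["bore","cup","land_red","land_white","land_blue","stand_mouth","reagent","beaker","spare_ring"]:
    if R["scene",n] and R["top",n]:
        x,e=tri([ray(camera_model(c),R[c,n][0]["centre"]) for c in ["scene","top"]]); print(n,x.round(4),np.round(e,4))
for a in R["scene","drift_grip"]:
    for b in R["top","drift_grip"]:
        x,e=tri([ray(camera_model("scene"),a["centre"]),ray(camera_model("top"),b["centre"])]); print(np.round(a["centre"]),np.round(b["centre"]),x.round(4),np.round(e,4))
p,d=read_camera("scene");m=camera_model("scene")
q=cv2.resize(p[170:280,320:440],None,fx=5,fy=5,interpolation=cv2.INTER_CUBIC);cv2.imwrite("pics/b_scene.png",q[:,:,::-1])
p,d=read_camera("top")
q=cv2.resize(p[180:285,215:305],None,fx=5,fy=5,interpolation=cv2.INTER_CUBIC)
q2=cv2.resize(p[180:285,385:475],None,fx=4,fy=4,interpolation=cv2.INTER_CUBIC)
cv2.imwrite("pics/b_top.png",q[:,:,::-1]);cv2.imwrite("pics/b_top2.png",q2[:,:,::-1])
print(sense()["time_s"])
E
```

```text
scene bore [([287.2, 151.0], 0.72)]
scene cup [([284.4, 146.2], 0.75)]
scene land_red [([279.9, 142.6], 0.65)]
scene land_white [([278.7, 153.6], 0.66)]
scene land_blue [([396.1, 310.2], 0.64), ([298.1, 149.6], 0.61), ([230.7, 251.2], 0.16)]
scene drift_grip [([353.0, 212.4], 0.96), ([405.3, 203.4], 0.72), ([376.8, 254.4], 0.62)]
scene stand_mouth [([356.4, 225.1], 0.63), ([354.9, 217.4], 0.57)]
scene reagent [([366.9, 189.3], 0.62)]
scene beaker [([232.4, 249.6], 0.86)]
scene spare_ring [([394.2, 309.8], 0.58)]
top bore [([430.8, 234.8], 0.92), ([344.0, 126.6], 0.33)]
top cup [([427.2, 235.4], 0.81)]
top land_red [([442.6, 237.9], 0.72)]
top land_white [([423.0, 219.6], 0.56)]
top land_blue [([421.3, 245.2], 0.9)]
top drift_grip [([250.5, 265.2], 0.94), ([276.5, 215.9], 0.85), ([230.7, 214.2], 0.56), ([427.6, 233.4], 0.56)]
top stand_mouth [([276.4, 218.2], 0.79), ([422.4, 247.0], 0.63)]
top reagent [([347.1, 292.2], 0.81), ([344.7, 125.9], 0.4)]
top beaker [([345.6, 126.3], 0.59)]
top spare_ring [([197.8, 198.4], 0.83), ([427.3, 219.9], 0.24)]
bore [ 0.4987 -0.1596  0.0722] [0.0019
[... 498 characters left out ...]
[276. 216.] [0.5421 0.1685 0.0982] [0.0021 0.0021]
[353. 212.] [231. 214.] [0.5632 0.2363 0.1526] [0.0311 0.0311]
[353. 212.] [428. 233.] [ 0.4448 -0.1023 -0.0767] [0.1088 0.1088]
[405. 203.] [250. 265.] [0.44   0.2208 0.1077] [0.0019 0.0019]
[405. 203.] [276. 216.] [0.5036 0.2058 0.1367] [0.0512 0.0512]
[405. 203.] [231. 214.] [0.524  0.2661 0.1766] [0.0191 0.0191]
[405. 203.] [428. 233.] [ 0.4213 -0.0095  0.0457] [0.1676 0.1676]
[377. 254.] [250. 265.] [ 0.4625  0.2176 -0.0318] [0.0345 0.0345]
[377. 254.] [276. 216.] [ 0.5305  0.1975 -0.0049] [0.0278 0.0278]
[377. 254.] [231. 214.] [0.5532 0.2681 0.0579] [0.0068 0.0068]
[377. 254.] [428. 233.] [ 0.4332 -0.0733 -0.1775] [0.1624 0.1624]
1.35
```

View pics/b_scene.png

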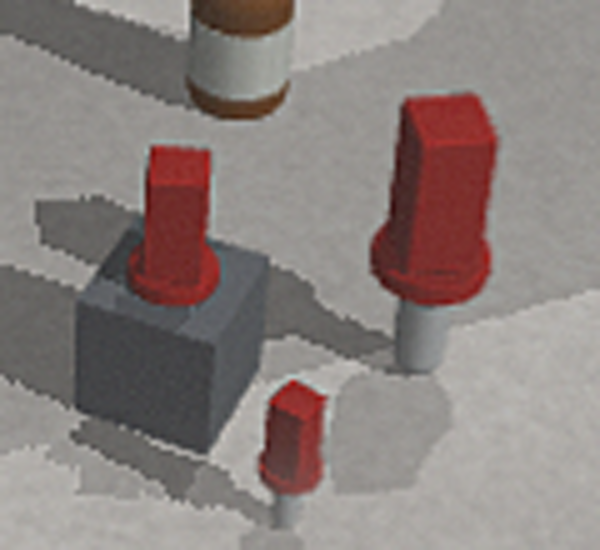

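View pics/b_top.png

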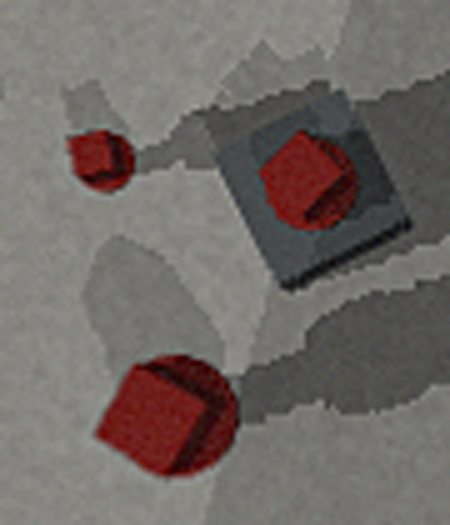

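View pics/b_top2.png

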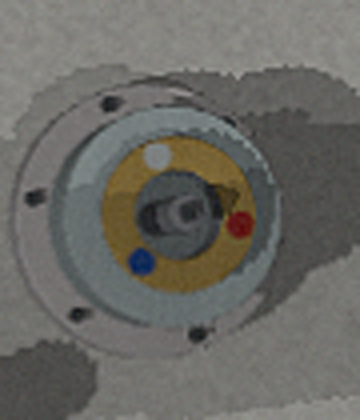

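The crops confirm it: the drift in the stand sits between the larger loose one and the smaller loose one in size. Top crop: red land at (445,236), white (424,219), blue (420,246). Now the handle yaw and a refined plan position.

Run:
```python
from h import *
p,d=read_camera("top");m=camera_model("top")
hsv=cv2.cvtColor(p,cv2.COLOR_RGB2HSV)
red=((hsv[:,:,0]<8)|(hsv[:,:,0]>172))&(hsv[:,:,1]>150)
for (x0,x1,y0,y1),zt in (((255,295,195,235),.127),((230,270,245,285),.15)):
    s=np.zeros_like(red);s[y0:y1,x0:x1]=red[y0:y1,x0:x1]
    v=hsv[:,:,2][s]; print(s.sum(),np.percentile(v,[5,25,50,75,95]))
    z=d[s]; print("depth pct",np.percentile(z,[2,10,30,50,70,98]).round(4))
    # world heights
    ys,xs=np.nonzero(s); P=np.array([atdepth(m,(x,y),d[y,x]) for x,y in zip(xs,ys)])
    print("z pct",np.percentile(P[:,2],[5,30,50,70,95]).round(4))
    t=P[P[:,2]>np.percentile(P[:,2],95)-0.008]
    r=cv2.minAreaRect((t[:,:2]*1000).astype(np.float32)); print("top rect",r,len(t),t[:,:2].mean(0))
for n,(u,v) in dict(red=(444.75,236),white=(424.25,218.75),blue=(420.25,245.5)).items():
    print(n,d[int(round(v)),int(round(u))],atz(m,(u-.5,v-.5),.087).round(4),atdepth(m,(u-.5,v-.5),d[int(v),int(u)]).round(4))
```

```text
263 [ 47.1  80.  110.  114.  119.9]
depth pct [0.2196 0.9181 0.9203 0.922  0.968  0.977 ]
z pct [0.0726 0.0795 0.1266 0.1284 0.1307]
top rect ((507.6473693847656, 135.6658172607422), (123.65655517578125, 25.723979949951172), 46.067935943603516) 161 [0.53788388 0.16852072]
467 [ 44.  69. 108. 112. 116.]
depth pct [0.8881 0.8903 0.8924 0.8944 0.93   0.9685]
z pct [0.0701 0.1057 0.1415 0.1433 0.1457]
top rect ((439.4962158203125, 174.4048614501953), (146.55517578125, 40.636287689208984), 86.64244842529297) 288 [0.44274155 0.22592739]
red 0.96048677 [ 0.4978 -0.1861  0.087 ] [ 0.4977 -0.1852  0.0898]
white 0.9615629 [ 0.535  -0.1428  0.087 ] [ 0.5348 -0.1422  0.0891]
blue 0.9588264 [ 0.4781 -0.1324  0.087 ] [ 0.478  -0.1316  0.0905]
```

```bash
python3 -m creep '[[[-0.2735,-0.4244,-0.052],[0,0,-121],60],[[-0.2735,-0.4244,-0.052],[0,0,-121],60],[[-0.2735,-0.4244,-0.052],[0,0,-121],60],[[-0.2735,-0.4244,-0.052],[0,0,-121],60],[[-0.2735,-0.4244,-0.052],[0,0,-121],60],[[-0.2735,-0.4244,-0.052],[0,0,-121],60],[[-0.2735,-0.4244,-0.052],[0,0,-121],60],[[-0.2735,-0.4244,-0.052],[0,0,-121],60],[[-0.2735,-0.4244,-0.052],[0,0,-121],60],[[-0.2735,-0.4244,-0.052],[0,0,-121],60],[[-0.2735,-0.4244,-0.052],[0,0,-121],60],[[-0.2735,-0.4244,-0.052],[0,0,-121],60],[[-0.2735,-0.4244,-0.052],[0,0,-121],60]]' 40
python3 - <<'E'
from h import *
m=camera_model("wrist")
p,d=read_camera("wrist")
import pickle; pickle.dump((m,p,d),open("pics/w1.pkl","wb"))
cv2.imwrite("pics/c_wrist.png",p[:,:,::-1])
s=sense();print(s["time_s"],s["eef_pos"],s["q"],s["contact_force"])
E
```

```text
time_s: 3.02
eef_pos: [0.5654, -0.2058, 0.291]
tool_rot: [0.0, 0.882, 0.47, 0.0]
contact_force: [0.5, -0.4, -0.2]
grip_width: 0.0548
3.075 [ 0.56539846 -0.20578853  0.29098093] [-3.87808639e-01  1.66911126e-01  1.90515091e+00  2.24686611e-05
  1.06947453e+00 -1.36636098e+00] [-0.08948556 -0.4668689   0.19345382]
```

View pics/c_wrist.png

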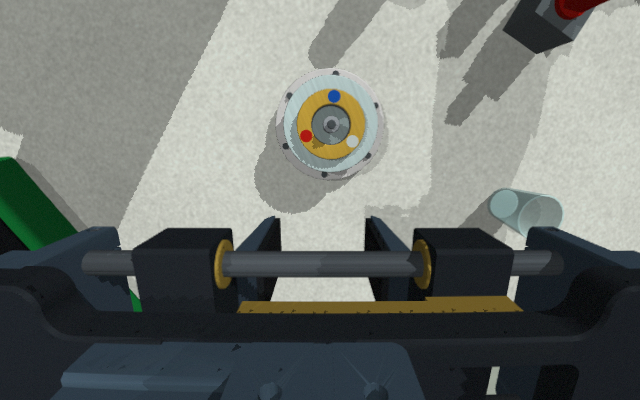

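The wrist picture shows the drive square on: blue (334,96), red (306,136), white (352,141), spindle (331,125). Locating the lands now.

```bash
cat > lands.py <<'E'
from h import *
def lands(m,p,d,c,win=45):
    hsv=cv2.cvtColor(p,cv2.COLOR_RGB2HSV).astype(int);H,S,V=hsv[...,0],hsv[...,1],hsv[...,2]
    yy,xx=np.mgrid[:400,:640];w=np.hypot(xx-c[0],yy-c[1])<win
    out={}
    for n,k in dict(red=((H<6)|(H>174))&(S>150)&(V>60),white=(S<60)&(V>125),blue=(H>100)&(H<130)&(S>120)&(V>40)).items():
        a=(k&w).astype(np.uint8);N,L,st,ce=cv2.connectedComponentsWithStats(a)
        # component lying on ring
        best=None
        for i in range(1,N):
            if st[i,4]>15 and st[i,4]<400 and (best is None or st[i,4]>st[best,4]): best=i
        if best is None: continue
        uv=ce[best];D=np.median(d[L==best]);out[n]=(uv,st[best,4],D,atdepth(m,uv,D))
    return out
E
python3 - <<'E'
from lands import *
import pickle
m,p,d=pickle.load(open("pics/w1.pkl","rb"))
a=lands(m,p,d,(331,123),33)
for k,v in a.items(): print(k,v[0].round(1),v[1],v[2].round(4),v[3].round(4))
mt=camera_model("top");pt,dt=read_camera("top")
b=lands(mt,pt,dt,(430,234),20)
for k,v in b.items(): print(k,v[0].round(1),v[1],v[2].round(4),v[3].round(4))
for k in a:
    if k in b: print(k,tri([ray(m,a[k][0]),ray(mt,b[k][0])]))
# bore boss face depth and spindle height
P=[atdepth(m,(x,y),d[y,x]) for x in range(280,384) for y in range(70,180)]
P=np.array(P);c=np.array([.503,-.154]);r=np.hypot(*(P[:,:2]-c).T)
for lo,hi in ((0,.008),(.028,.038),(.047,.056),(.063,.074)):
    k=(r>lo)&(r<hi);print(lo,np.percentile(P[k,2],[10,50,90]).round(4))
k=(P[:,2]>.07)&(P[:,2]<.1)&(r<.075)
(cx,cy),R=cv2.minEnclosingCircle((P[k,:2]*1000).astype(np.float32));print("boss",cx,cy,R)
E
```

```text
red [305.9 135.5] 102 0.3385 [ 0.5003 -0.1855  0.0886]
white [336.8 121.4] 164 0.3198 [ 0.5075 -0.1461  0.1038]
blue [333.6  95.9] 111 0.3275 [ 0.4809 -0.1322  0.0884]
red [444.5 235.6] 31 0.9622 [ 0.4975 -0.1861  0.0891]
white [423.9 218.5] 37 0.9647 [ 0.5341 -0.1424  0.0898]
blue [419.8 244.9] 27 0.9592 [ 0.4784 -0.1321  0.0885]
red (array([ 0.49891911, -0.18585557,  0.08854613]), [np.float64(0.0014274949003663876), np.float64(0.001427494900366319)])
white (array([ 0.5202634 , -0.14247768,  0.10335394]), [np.float64(0.013232167048648345), np.float64(0.01323216704864825)])
blue (array([ 0.47955799, -0.13231462,  0.08625095]), [np.float64(0.0011687923290187548), np.float64(0.0011687923290188854)])
0 [0.1042 0.106  0.1118]
0.028 [0.0872 0.0884 0.0894]
0.047 [0.0744 0.0754 0.0764]
0.063 [0.0273 0.0285 0.0307]
boss 506.0732421875 -153.08749389648438 60.25871658325195
```

```bash
python3 -m creep '[[[0.295,-0.152,0],[0,0,0],60],[[0.295,-0.152,0],[0,0,0],60],[[0.295,-0.152,0],[0,0,0],60],[[0.295,-0.152,0],[0,0,0],60],[[0.295,-0.152,0],[0,0,0],60],[[0.295,-0.152,0],[0,0,0],60],[[0.295,-0.152,0],[0,0,0],60],[[0.295,-0.152,0],[0,0,0],60]]'
python3 - <<'E'
from h import *
m=camera_model("wrist")
p,d=read_camera("wrist")
import pickle; pickle.dump((m,p,d),open("pics/w2.pkl","wb"))
cv2.imwrite("pics/d_wrist.png",p[:,:,::-1])
r=tip_of("wrist","drift_grip");print([(np.round(x["centre"],1),x["score"]) for x in r])
r=tip_of("wrist","stand_mouth");print([(np.round(x["centre"],1),x["score"]) for x in r])
s=sense();print(s["time_s"],s["eef_pos"],s["contact_force"])
E
```

```text
time_s: 4.12
eef_pos: [0.6034, 0.1228, 0.2908]
tool_rot: [0.0, 0.883, 0.47, -0.0]
contact_force: [-0.1, -0.1, -0.0]
grip_width: 0.0546
[(array([330.1, 124. ]), 0.8), (array([320.4,  16.3]), 0.71), (array([394.5,  92.2]), 0.57)]
[(array([330.4, 123.9]), 0.72)]
4.275 [0.60355605 0.12265149 0.29098806] [ 0.04225969 -0.41594506  0.27037103]
```

View pics/d_wrist.png

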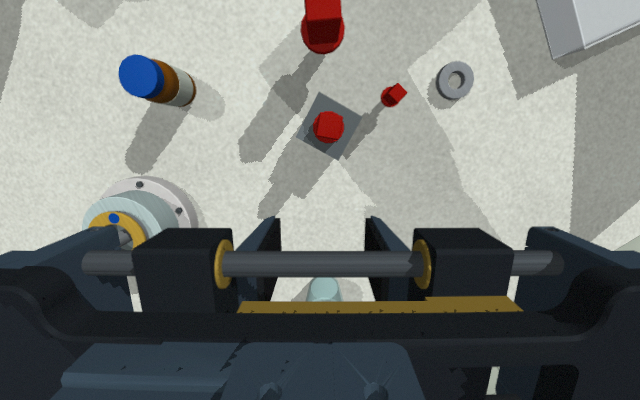

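The wrist view shows the middle drift at (329,126) in its stand (328,128), the large one at (322,20), the small one at (394,94) and the reagent at (150,77). Next I measure the handle's top and yaw.

Run:
```python
from h import *
import pickle
m,p,d=pickle.load(open("pics/w2.pkl","rb"))
hsv=cv2.cvtColor(p,cv2.COLOR_RGB2HSV)
red=((hsv[:,:,0]<8)|(hsv[:,:,0]>172))&(hsv[:,:,1]>150)
s=np.zeros_like(red);s[100:150,305:355]=red[100:150,305:355]
ys,xs=np.nonzero(s);P=np.array([atdepth(m,(x,y),d[y,x]) for x,y in zip(xs,ys)])
print(np.percentile(P[:,2],[5,30,50,70,95]).round(4))
k=(P[:,2]>.120)&(P[:,2]<.134);uv=np.c_[xs,ys][k]
Q=np.array([atz(m,u,.127) for u in uv]);print(k.sum(),Q.mean(0))
r=cv2.minAreaRect((Q[:,:2]*1000).astype(np.float32));print(r)
# best yaw by maximal square fit: moments of shape -> 4-fold angle
c=Q[:,:2].mean(0);v=(Q[:,:2]-c);th=np.arctan2(v[:,1],v[:,0]);rr=np.hypot(*v.T)
z=(rr**4*np.exp(4j*th)).sum();print("corner dir",np.degrees(np.angle(z))/4,"flat",np.degrees(np.angle(z))/4+45)
# collar / block
kk=(P[:,2]>.066)&(P[:,2]<.08);print("collar",kk.sum(),P[kk].mean(0),P[kk,2].mean())
x0,y0=300,88
B=np.array([[*atdepth(m,(x,y),d[y,x])] for x in range(290,370) for y in range(85,165) if d[y,x]>0])
b=B[(B[:,2]>.06)&(B[:,2]<.069)];print("block",cv2.minAreaRect((b[:,:2]*1000).astype(np.float32)),np.median(b[:,2]))
q=cv2.resize(p[85:165,285:375],None,fx=6,fy=6,interpolation=cv2.INTER_CUBIC);cv2.imwrite("pics/e.png",q[:,:,::-1])
```

```text
[0.0727 0.126  0.1269 0.1275 0.1285]
584 [0.54469651 0.17169927 0.127     ]
((544.7808837890625, 171.73001098632812), (25.804176330566406, 26.01119041442871), 45.543819427490234)
corner dir 1.076792373284443 flat 46.07679237328444
collar 193 [0.54535161 0.16719337 0.07332893] 0.07332892684721613
block ((544.5994262695312, 172.72113037109375), (64.25215148925781, 64.66453552246094), 27.483612060546875) 0.06530708449702857
```

View pics/e.png

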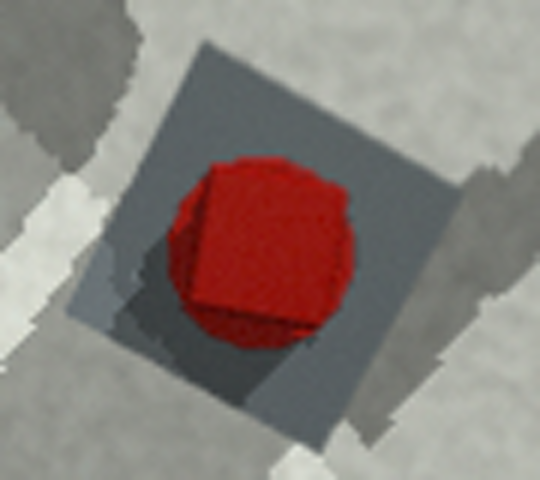

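Run:
```python
from h import *
import pickle
R={}
for c,(x0,x1,y0,y1) in dict(top=(262,290,203,230),scene=(345,366,198,232)).items():
    p,d=read_camera(c);m=camera_model(c)
    hsv=cv2.cvtColor(p,cv2.COLOR_RGB2HSV)
    s=np.zeros((400,640),bool);rd=((hsv[:,:,0]<8)|(hsv[:,:,0]>172))&(hsv[:,:,1]>150);s[y0:y1,x0:x1]=rd[y0:y1,x0:x1]
    ys,xs=np.nonzero(s);P=np.array([atdepth(m,(x,y),d[y,x]) for x,y in zip(xs,ys)])
    k=(P[:,2]>.120)&(P[:,2]<.134)
    if c=="top":
        Q=np.array([atz(m,u,.127) for u in np.c_[xs,ys][k]]);print(c,k.sum(),Q.mean(0),cv2.minAreaRect((Q[:,:2]*1000).astype(np.float32)))
    print(c,proj(m,[.5447,.1717,.127]),proj(m,[.5425,.170,.127]), np.c_[xs,ys][k].mean(0))
```

```text
Traceback (most recent call last):
IndexError: too many indices for array: array is 1-dimensional, but 2 were indexed
```

Run:
```python
from h import *
for c,(x0,x1,y0,y1) in dict(top=(262,290,203,230),scene=(345,366,198,232)).items():
    p=cv2.imread(f"pics/a_{c}.png")[:,:,::-1].copy();d=np.load(f"pics/d_{c}.npy");m=camera_model(c)
    hsv=cv2.cvtColor(p,cv2.COLOR_RGB2HSV)
    s=np.zeros((400,640),bool);rd=((hsv[:,:,0]<8)|(hsv[:,:,0]>172))&(hsv[:,:,1]>150);s[y0:y1,x0:x1]=rd[y0:y1,x0:x1]
    ys,xs=np.nonzero(s);P=np.array([atdepth(m,(x,y),d[y,x]) for x,y in zip(xs,ys)])
    k=(P[:,2]>.120)&(P[:,2]<.134);uv=np.c_[xs,ys][k]
    Q=np.array([atz(m,u,.127) for u in uv]);print(c,k.sum(),Q.mean(0),cv2.minAreaRect((Q[:,:2]*1000).astype(np.float32)))
    print(c,proj(m,[.5447,.1717,.127]),proj(m,[.5425,.170,.127]),uv.mean(0))
```

```text
top 162 [0.5410753 0.1707612 0.127    ] ((541.3267211914062, 170.38990783691406), (24.530128479003906, 25.731229782104492), 45.08478546142578)
top [274.60031301 212.58782212] [275.43430234 213.66548578] [275.05555556 214.37037037]
scene 115 [0.54571402 0.17566712 0.127     ] ((545.5386962890625, 175.57054138183594), (32.04646301269531, 25.08385467529297), 44.93095397949219)
scene [354.55324014 202.95353476] [354.84387692 202.16382016] [355.4        204.09565217]
```

```bash
python3 -m creep '[[[0.0064,-0.050,0.03],[0,0,8],60],[[0.0064,-0.0773,0.06],[0,0,10.9],60],[[0.0064,-0.0773,0.1],[0,0,10.9],60],[[0.0064,-0.0773,0.1],[0,0,10.9],60]]'
python3 - <<'E'
from h import *
m=camera_model("wrist")
p,d=read_camera("wrist")
cv2.imwrite("pics/f_wrist.png",p[:,:,::-1])
s=sense();print(s["time_s"],s["eef_pos"],s["tool_rot"],s["contact_force"])
E
```

```text
time_s: 4.82
eef_pos: [0.5414, 0.1715, 0.1889]
tool_rot: [-0.0, 0.923, 0.384, -0.002]
contact_force: [-0.1, -0.4, -0.1]
grip_width: 0.0548
4.875 [0.54271534 0.17170353 0.19080864] [-1.10147052e-04  9.23177923e-01  3.84371884e-01 -8.74900029e-04] [0.61463858 0.24662987 0.01048771]
```

View pics/f_wrist.png

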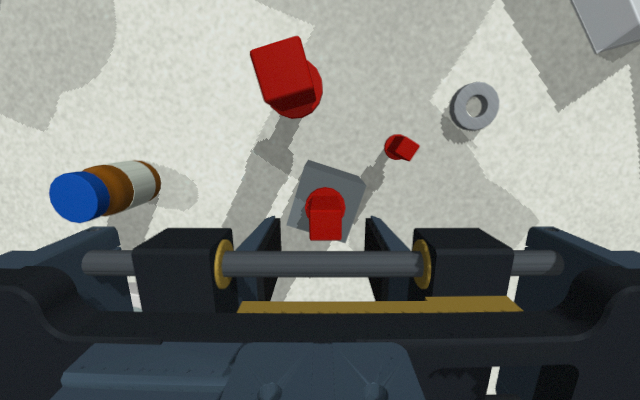

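The handle sits square between the open jaws, its top face at (325,222). The large drift (285,75) and small one (402,147) are clear of the fingers.

```bash
python3 -c "
from h import *
print(atz(camera_model('wrist'),(325.5,222),.127))"
python3 -m creep '[[[0,0,0.045],[0,0,0],60],[[0,0,0.075],[0,0,0],60],[[0,0,0.091],[0,0,0],60],[[0,0,0.091],[0,0,0],60]]'
```

```text
[0.54528015 0.17377328 0.127     ]
time_s: 5.38
eef_pos: [0.5434, 0.1721, 0.1003]
tool_rot: [-0.0, 0.923, 0.384, -0.0]
contact_force: [0.6, -0.6, 0.9]
grip_width: 0.0548
```

```bash
python3 -m creep '[[[0,0,0],[0,0,0],10],[[0,0,0],[0,0,0],10],[[0,0,0],[0,0,0],10],[[0,0,0],[0,0,0],10]]' 55
```

```text
time_s: 5.88
eef_pos: [0.5432, 0.1724, 0.1006]
tool_rot: [0.0, 0.923, 0.385, 0.0]
contact_force: [-1.4, -0.3, 7.7]
grip_width: 0.0258
```

```bash
python3 -m creep '[[[0,0,-0.02],[0,0,0],10],[[0,0,-0.06],[0,0,0],10],[[0,0,-0.11],[0,0,0],10],[[0,0,-0.14],[0,0,0],10],[[0,0,-0.14],[0,0,0],10]]'
python3 - <<'E'
from h import *
for c in ["wrist","scene"]:
    p,d=read_camera(c);cv2.imwrite(f"pics/g_{c}.png",p[:,:,::-1]);np.save(f"pics/g_{c}.npy",d)
s=sense();print(s["time_s"],s["eef_pos"],s["tool_rot"],s["contact_force"],s["grip_width"])
E
```

```text
time_s: 6.5
eef_pos: [0.544, 0.1726, 0.2433]
tool_rot: [0.0, 0.923, 0.385, 0.002]
contact_force: [-0.1, 0.5, -2.1]
grip_width: 0.0259
6.6 [0.54252806 0.17217009 0.23997741] [-1.34424835e-07  9.23063456e-01  3.84647703e-01  3.11722777e-05] [ 0.14771713 -0.16703363 -2.3519944 ] 0.025775522278051025
```

View pics/g_scene.png

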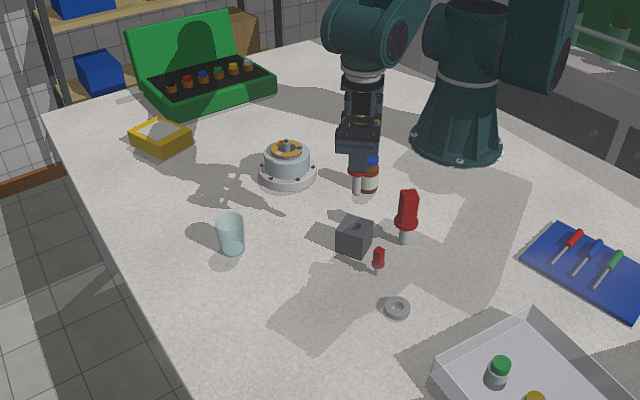

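View pics/g_wrist.png

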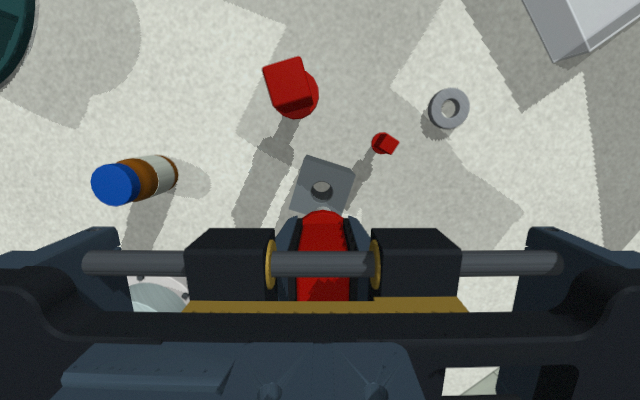

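The drift is out of the stand and held upright; its nose is at scene (357,195), and the empty hole shows at wrist (322,188). From these I check the nose length and the in-hand offset.

Run:
```python
from h import *
mw=camera_model("wrist");ms=camera_model("scene")
print("hole",atz(mw,(322,187.5),.065))
for z in (.14,.145,.15,.155,.16,.165,.17,.24): print(z,proj(ms,[.5432,.1722,z]).round(1))
p=cv2.imread("pics/g_scene.png");q=cv2.resize(p[130:210,325:395],None,fx=7,fy=7,interpolation=cv2.INTER_CUBIC);cv2.imwrite("pics/g2.png",q)
```

```text
hole [0.53856975 0.17672733 0.065     ]
0.14 [355.5 197.8]
0.145 [355.6 195.9]
0.15 [355.7 194. ]
0.155 [355.8 192. ]
0.16 [355.9 190. ]
0.165 [356.  188.1]
0.17 [356.1 186.1]
0.24 [357.7 156.9]
```

View pics/g2.png

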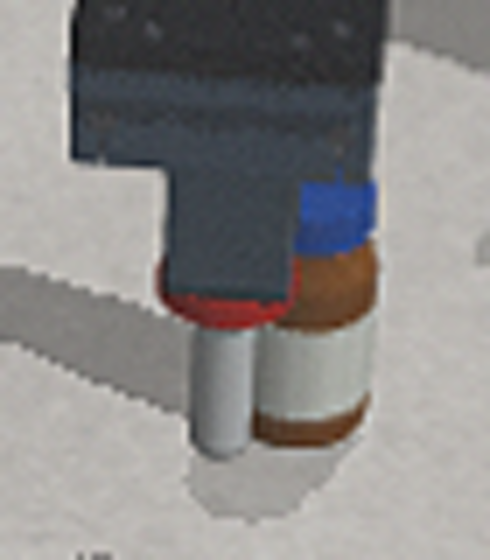

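Run:
```python
from h import *
mw=camera_model("wrist");d=np.load("pics/g_wrist.npy")
p=cv2.imread("pics/g_wrist.png")
B=[];U=[]
for y in range(145,235):
  for x in range(280,365):
    if d[y,x]>0:
        P=atdepth(mw,(x,y),d[y,x])
        if .058<P[2]<.072:B.append(P);U.append((x,y))
B=np.array(B);print(len(B),np.median(B[:,2]));print(cv2.minAreaRect((B[:,:2]*1000).astype(np.float32)),B[:,:2].min(0),B[:,:2].max(0))
q=cv2.resize(p[145:235,280:370],None,fx=6,fy=6,interpolation=cv2.INTER_CUBIC);cv2.imwrite("pics/g3.png",q)
```

```text
2155 0.0620906537074134
((542.6415405273438, 171.8910369873047), (64.10987854003906, 64.35689544677734), 27.36638069152832) [0.50041415 0.12957265] [0.58057876 0.21440669]
```

View pics/g3.png

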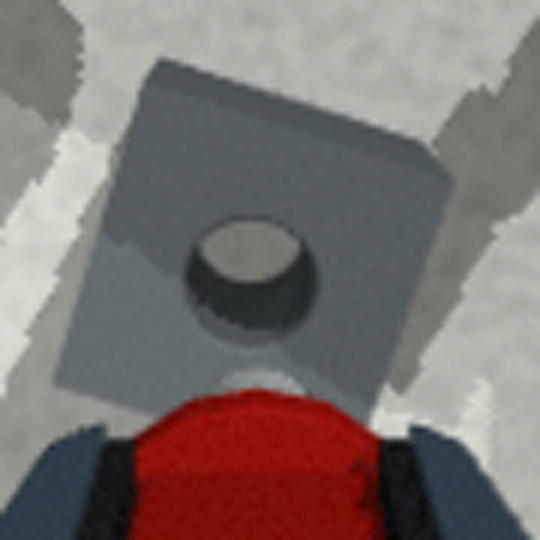

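The full hole (crop rows 215–345) is centred at pixel (322,192), which maps to (0.5425,0.172). That agrees with the grip within 1 mm, so I go above the red land.

```bash
python3 -m creep '[[[-0.2856,0.2204,0],[0,0,0],10],[[-0.2856,0.2204,0],[0,0,0],10],[[-0.2856,0.2204,0],[0,0,0],10],[[-0.2856,0.2204,0],[0,0,0],10],[[-0.2856,0.2204,0],[0,0,0],10],[[-0.2856,0.2204,0],[0,0,0],10],[[-0.2856,0.2204,0.02],[0,0,0],10],[[-0.2856,0.2204,0.04],[0,0,0],10],[[-0.2856,0.2204,0.048],[0,0,0],10],[[-0.2856,0.2204,0.048],[0,0,0],10]]'
python3 - <<'E'
from h import *
for c in ["scene"]:
    p,d=read_camera(c);q=cv2.resize(p[90:190,235:355],None,fx=6,fy=6,interpolation=cv2.INTER_CUBIC);cv2.imwrite(f"pics/h_{c}.png",q[:,:,::-1])
p,d=read_camera("wrist");cv2.imwrite("pics/h_wrist.png",p[:,:,::-1])
s=sense();print(s["time_s"],s["eef_pos"],s["tool_rot"],s["contact_force"],s["grip_width"])
E
```

```text
time_s: 7.85
eef_pos: [0.4978, -0.1854, 0.1911]
tool_rot: [-0.001, 0.923, 0.385, -0.001]
contact_force: [0.1, -0.3, -2.0]
grip_width: 0.0257
7.95 [ 0.49852069 -0.18564544  0.19225041] [4.21475914e-05 9.23005798e-01 3.84786032e-01 6.11144653e-05] [-1.03214239  0.14460857 -1.39454552] 0.025564905091559835
```

View pics/h_scene.png

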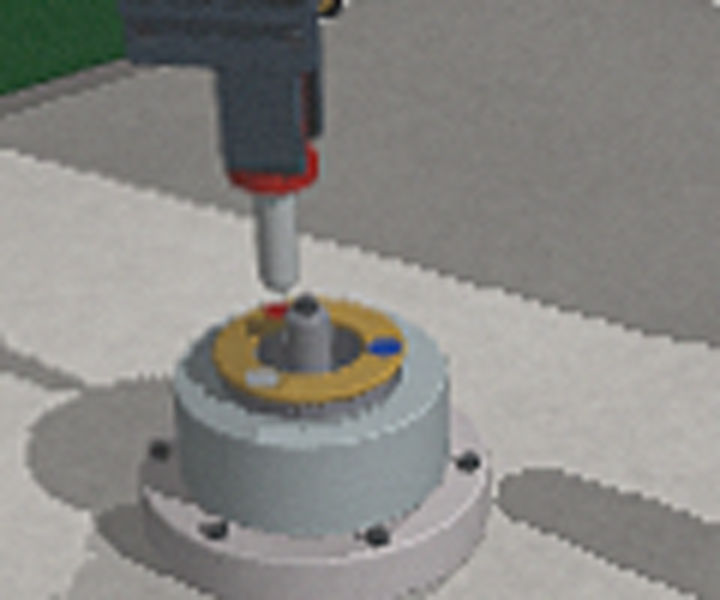

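View pics/h_wrist.png

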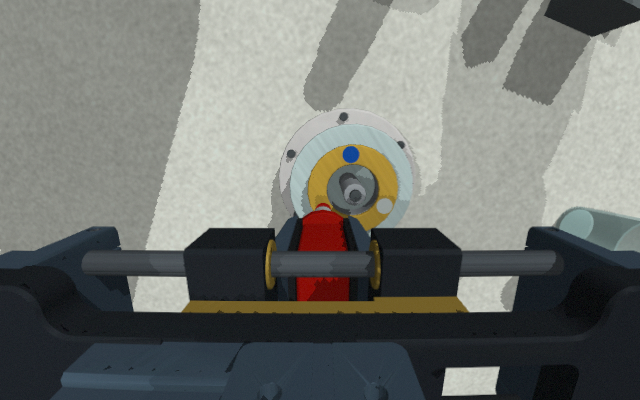

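The nose hangs just above the red land (scene crop (278,290), dot at (275,312)), clear of the spindle. Descending gently.

```bash
python3 -m creep '[[[0,0,0.004],[0,0,0],10],[[0,0,0.006],[0,0,0],10],[[0,0,0.008],[0,0,0],10],[[0,0,0.008],[0,0,0],10]]'; python3 -c "
from rig import *
s=sense();print(s['eef_pos'],s['contact_force'])"
```

```text
time_s: 8.45
eef_pos: [0.4982, -0.1857, 0.1838]
tool_rot: [-0.0, 0.923, 0.385, -0.0]
contact_force: [0.2, 0.5, -1.9]
grip_width: 0.0262
[ 0.49820062 -0.18569015  0.18379251] [ 0.23361114  0.51735057 -1.86759443]
```

```bash
python3 -m creep '[[[0,0,0.001],[0,0,0],10],[[0,0,0.002],[0,0,0],10],[[0,0,0.003],[0,0,0],10]]'; python3 -m creep '[[[0,0,0.001],[0,0,0],10],[[0,0,0.002],[0,0,0],10]]'
```

```text
time_s: 8.82
eef_pos: [0.4983, -0.1858, 0.1809]
tool_rot: [0.0, 0.923, 0.385, 0.0]
contact_force: [-0.5, 0.2, 2.6]
grip_width: 0.0259
time_s: 9.07
eef_pos: [0.4985, -0.1858, 0.1792]
tool_rot: [0.0, 0.923, 0.385, 0.0]
contact_force: [-1.6, 1.2, 5.1]
grip_width: 0.0258
```

```bash
python3 -m creep '[[[0,0,0.0005],[0,0,0],10],[[0,0,0.001],[0,0,0],10],[[0,0,0.001],[0,0,0],10]]'
```

```text
time_s: 9.45
eef_pos: [0.4984, -0.1858, 0.1782]
tool_rot: [0.0, 0.923, 0.385, 0.0]
contact_force: [-0.9, 1.4, 5.0]
grip_width: 0.0256
```

```bash
python3 -m creep '[[[0,0,-0.008],[0,0,0],10],[[0.0149,0.0071,-0.009],[0,0,0],10],[[0.0298,0.0142,-0.009],[0,0,0],10],[[0.0433,0.0050,-0.009],[0,0,0],10],[[0.0569,-0.0045,-0.008],[0,0,0],10],[[0.0569,-0.0045,-0.006],[0,0,0],10],[[0.0569,-0.0045,-0.004],[0,0,0],10],[[0.0569,-0.0045,-0.003],[0,0,0],10],[[0.0569,-0.0045,-0.002],[0,0,0],10],[[0.0569,-0.0045,-0.001],[0,0,0],10]]'; python3 -m creep '[[[0,0,0.001],[0,0,0],10]]'
```

```text
time_s: 10.7
eef_pos: [0.5353, -0.1424, 0.1794]
tool_rot: [-0.0, 0.923, 0.384, 0.0]
contact_force: [-1.9, 3.2, 6.7]
grip_width: 0.0257
time_s: 10.82
eef_pos: [0.5352, -0.1424, 0.1784]
tool_rot: [-0.0, 0.923, 0.384, 0.0]
contact_force: [-2.6, 2.6, 7.1]
grip_width: 0.0258
```

```bash
python3 -m creep '[[[0,0,-0.008],[0,0,0],10],[[-0.0013,-0.0164,-0.009],[0,0,0],10],[[-0.0027,-0.0328,-0.009],[0,0,0],10],[[-0.0175,-0.0400,-0.009],[0,0,0],10],[[-0.0324,-0.0470,-0.008],[0,0,0],10],[[-0.0324,-0.0470,-0.006],[0,0,0],10],[[-0.0324,-0.0470,-0.004],[0,0,0],10],[[-0.0324,-0.0470,-0.003],[0,0,0],10],[[-0.0324,-0.0470,-0.002],[0,0,0],10],[[-0.0324,-0.0470,-0.001],[0,0,0],10]]'; python3 -m creep '[[[0,0,0.001],[0,0,0],10]]'
```

```text
time_s: 12.08
eef_pos: [0.4795, -0.1322, 0.1793]
tool_rot: [0.0, 0.923, 0.385, -0.0]
contact_force: [-3.3, -1.0, 8.5]
grip_width: 0.0256
time_s: 12.2
eef_pos: [0.4794, -0.1322, 0.1784]
tool_rot: [0.0, 0.923, 0.385, -0.0]
contact_force: [-3.1, 0.2, 8.2]
grip_width: 0.0255
```

```bash
python3 -m creep '[[[0,0,0.001],[0,0,0],10],[[0,0,0.002],[0,0,0],10]]'; python3 -m creep '[[[0,0,-0.006],[0,0,0],10],[[-0.0135,0.0093,-0.007],[0,0,0],10],[[-0.0271,0.0187,-0.007],[0,0,0],10],[[-0.0257,0.0351,-0.007],[0,0,0],10],[[-0.0244,0.0515,-0.006],[0,0,0],10],[[-0.0244,0.0515,-0.003],[0,0,0],10],[[-0.0244,0.0515,-0.0015],[0,0,0],10],[[-0.0244,0.0515,-0.0005],[0,0,0],10],[[-0.0244,0.0515,0],[0,0,0],10]]'
```

```text
time_s: 12.45
eef_pos: [0.4795, -0.1322, 0.1764]
tool_rot: [0.0, 0.923, 0.385, 0.0]
contact_force: [-3.2, -0.2, 8.3]
grip_width: 0.0255
time_s: 13.58
eef_pos: [0.4987, -0.1856, 0.1763]
tool_rot: [0.0, 0.923, 0.385, 0.0]
contact_force: [2.7, -2.5, 4.6]
grip_width: 0.0257
```

```bash
python3 -m creep '[[[0,0,-0.006],[0,0,0],10],[[0.0149,0.0071,-0.007],[0,0,0],10],[[0.0298,0.0142,-0.007],[0,0,0],10],[[0.0433,0.0050,-0.007],[0,0,0],10],[[0.0569,-0.0045,-0.004],[0,0,0],10],[[0.0569,-0.0045,-0.001],[0,0,0],10],[[0.0569,-0.0045,0.000],[0,0,0],10]]'; python3 -m creep '[[[0,0,0.0005],[0,0,0],10],[[0,0,0.001],[0,0,0],10]]'
```

```text
time_s: 14.45
eef_pos: [0.5353, -0.1411, 0.1761]
tool_rot: [-0.0, 0.923, 0.385, 0.0]
contact_force: [-0.2, 4.4, 6.9]
grip_width: 0.0258
time_s: 14.7
eef_pos: [0.5352, -0.1415, 0.1752]
tool_rot: [-0.0, 0.923, 0.385, 0.0]
contact_force: [-1.4, 5.9, 6.5]
grip_width: 0.0257
```

```bash
python3 -m creep '[[[0,0,-0.006],[0,0,0],10],[[-0.0013,-0.0164,-0.007],[0,0,0],10],[[-0.0027,-0.0328,-0.007],[0,0,0],10],[[-0.0175,-0.0400,-0.007],[0,0,0],10],[[-0.0324,-0.0470,-0.005],[0,0,0],10],[[-0.0324,-0.0470,-0.003],[0,0,0],10],[[-0.0324,-0.0470,-0.001],[0,0,0],10],[[-0.0324,-0.0470,0],[0,0,0],10]]'; python3 -m creep '[[[0,0,0.0005],[0,0,0],10],[[0,0,0.001],[0,0,0],10]]'
```

```text
time_s: 15.7
eef_pos: [0.4793, -0.1324, 0.1751]
tool_rot: [0.0, 0.923, 0.385, -0.0]
contact_force: [-5.3, -1.6, 8.9]
grip_width: 0.0259
time_s: 15.95
eef_pos: [0.4795, -0.1324, 0.1745]
tool_rot: [0.0, 0.923, 0.385, -0.0]
contact_force: [-8.3, -1.5, 18.7]
grip_width: 0.026
```

```bash
python3 -m creep '[[[0,0,-0.006],[0,0,0],10],[[-0.0135,0.0093,-0.007],[0,0,0],10],[[-0.0271,0.0187,-0.007],[0,0,0],10],[[-0.0257,0.0351,-0.007],[0,0,0],10],[[-0.0244,0.0515,-0.005],[0,0,0],10],[[-0.0244,0.0515,-0.002],[0,0,0],10],[[-0.0244,0.0515,0],[0,0,0],10]]'; python3 -m creep '[[[0,0,0.0005],[0,0,0],10]]'
```

```text
time_s: 16.82
eef_pos: [0.4995, -0.186, 0.1745]
tool_rot: [0.001, 0.923, 0.385, 0.001]
contact_force: [-0.6, -2.5, 20.4]
grip_width: 0.0259
time_s: 16.95
eef_pos: [0.4995, -0.186, 0.1745]
tool_rot: [0.001, 0.923, 0.385, 0.001]
contact_force: [-1.3, -2.4, 15.6]
grip_width: 0.026
```

```bash
python3 -m creep '[[[0,0,-0.006],[0,0,0],10],[[0.0149,0.0071,-0.007],[0,0,0],10],[[0.0298,0.0142,-0.007],[0,0,0],10],[[0.0433,0.0050,-0.007],[0,0,0],10],[[0.0569,-0.0045,-0.006],[0,0,0],10],[[0.0569,-0.0045,-0.004],[0,0,0],10],[[0.0569,-0.0045,-0.002],[0,0,0],10],[[0.0569,-0.0045,-0.001],[0,0,0],10],[[0.0569,-0.0045,0.000],[0,0,0],10]]'; python3 -m creep '[[[0,0,0],[0,0,0],10],[[0,0,0],[0,0,0],10]]'
```

```text
time_s: 18.08
eef_pos: [0.5354, -0.1421, 0.1744]
tool_rot: [-0.0, 0.923, 0.384, 0.0]
contact_force: [-6.0, 7.5, 23.0]
grip_width: 0.0251
time_s: 18.32
eef_pos: [0.5354, -0.1421, 0.1745]
tool_rot: [-0.0, 0.923, 0.384, 0.0]
contact_force: [-5.5, 5.8, 18.0]
grip_width: 0.0261
```

All three lands now stop hard at the same height: tool z 0.1745, 17–22 N. Next are the proof pushes, in order red, white, blue.

```bash
python3 -m creep '[[[0,0,-0.006],[0,0,0],10],[[-0.0135,0.0093,-0.007],[0,0,0],10],[[-0.0271,0.0187,-0.007],[0,0,0],10],[[-0.0420,0.0116,-0.007],[0,0,0],10],[[-0.0569,0.0045,-0.006],[0,0,0],10],[[-0.0569,0.0045,-0.004],[0,0,0],10],[[-0.0569,0.0045,-0.002],[0,0,0],10],[[-0.0569,0.0045,-0.001],[0,0,0],10],[[-0.0569,0.0045,-0.0003],[0,0,0],10],[[-0.0569,0.0045,0.0],[0,0,0],10],[[-0.0569,0.0045,0.0],[0,0,0],10]]'; python3 -m creep '[[[0,0,0],[0,0,0],10],[[0,0,0],[0,0,0],10]]'
```

```text
time_s: 19.7
eef_pos: [0.499, -0.1856, 0.1745]
tool_rot: [0.0, 0.923, 0.385, -0.0]
contact_force: [-7.4, 1.4, 18.0]
grip_width: 0.0257
time_s: 19.95
eef_pos: [0.499, -0.1856, 0.1745]
tool_rot: [0.0, 0.923, 0.385, -0.0]
contact_force: [-7.7, 0.7, 18.1]
grip_width: 0.0258
```

```bash
python3 -m creep '[[[0,0,0.0002],[0,0,0],10],[[0,0,0.0002],[0,0,0],10],[[0,0,0.0002],[0,0,0],10],[[0,0,0.0002],[0,0,0],10]]'; python3 -m creep '[[[0,0,-0.006],[0,0,0],10],[[0.0149,0.0071,-0.007],[0,0,0],10],[[0.0298,0.0142,-0.007],[0,0,0],10],[[0.0433,0.0050,-0.007],[0,0,0],10],[[0.0569,-0.0045,-0.006],[0,0,0],10],[[0.0569,-0.0045,-0.004],[0,0,0],10],[[0.0569,-0.0045,-0.002],[0,0,0],10],[[0.0569,-0.0045,-0.001],[0,0,0],10],[[0.0569,-0.0045,-0.0003],[0,0,0],10],[[0.0569,-0.0045,0],[0,0,0],10],[[0.0569,-0.0045,0],[0,0,0],10]]'; python3 -m creep '[[[0,0,0],[0,0,0],10],[[0,0,0],[0,0,0],10],[[0,0,0],[0,0,0],10],[[0,0,0],[0,0,0],10]]'
```

```text
time_s: 20.45
eef_pos: [0.499, -0.1856, 0.1744]
tool_rot: [0.0, 0.923, 0.385, -0.0]
contact_force: [-8.0, 1.2, 20.9]
grip_width: 0.026
time_s: 21.82
eef_pos: [0.5355, -0.1422, 0.1745]
tool_rot: [-0.0, 0.923, 0.384, 0.0]
contact_force: [-6.0, 6.0, 20.2]
grip_width: 0.0256
time_s: 22.32
eef_pos: [0.5355, -0.1422, 0.1745]
tool_rot: [-0.0, 0.923, 0.384, 0.0]
contact_force: [-6.4, 6.3, 20.4]
grip_width: 0.0263
```

Red held at about 23 N and white at about 22 N net, neither sinking. Now blue.

```bash
python3 -m creep '[[[0,0,-0.006],[0,0,0],10],[[-0.0013,-0.0164,-0.007],[0,0,0],10],[[-0.0027,-0.0328,-0.007],[0,0,0],10],[[-0.0175,-0.0400,-0.007],[0,0,0],10],[[-0.0324,-0.0470,-0.006],[0,0,0],10],[[-0.0324,-0.0470,-0.004],[0,0,0],10],[[-0.0324,-0.0470,-0.002],[0,0,0],10],[[-0.0324,-0.0470,-0.001],[0,0,0],10],[[-0.0324,-0.0470,-0.0003],[0,0,0],10],[[-0.0324,-0.0470,0],[0,0,0],10],[[-0.0324,-0.0470,0],[0,0,0],10]]'; python3 -m creep '[[[0,0,0],[0,0,0],10],[[0,0,0],[0,0,0],10],[[0,0,0],[0,0,0],10],[[0,0,0],[0,0,0],10]]'
```

```text
time_s: 23.7
eef_pos: [0.4798, -0.1323, 0.1744]
tool_rot: [0.0, 0.923, 0.385, -0.0]
contact_force: [-8.3, 0.5, 21.4]
grip_width: 0.0256
time_s: 24.2
eef_pos: [0.4798, -0.1323, 0.1744]
tool_rot: [0.0, 0.923, 0.385, -0.0]
contact_force: [-7.5, -0.4, 21.4]
grip_width: 0.0258
```

```bash
python3 -m creep '[[[0,0,-0.01],[0,0,0],10],[[0,0,-0.04],[0,0,0],10],[[0,0,-0.066],[0,0,0],10],[[0,0,-0.066],[0,0,0],10],[[0,0,-0.066],[0,0,0],10]]'
python3 - <<'E'
from h import *
p,d=read_camera("scene");q=cv2.resize(p[60:190,225:355],None,fx=4.5,fy=4.5,interpolation=cv2.INTER_CUBIC);cv2.imwrite(f"pics/i_scene.png",q[:,:,::-1])
p,d=read_camera("wrist");cv2.imwrite("pics/i_wrist.png",p[:,:,::-1])
s=sense();print(s["time_s"],s["eef_pos"],s["tool_rot"],s["contact_force"],s["grip_width"])
R=np.array([.5432,.1722])-s["eef_pos"][:2];print(R@[.7037,.7107],R@[.7107,-.7037])
E
```

```text
time_s: 24.82
eef_pos: [0.4789, -0.1318, 0.2385]
tool_rot: [-0.0, 0.923, 0.385, -0.0]
contact_force: [-0.1, 0.0, -1.6]
grip_width: 0.0257
24.925 [ 0.47866011 -0.13174319  0.23813683] [-5.42433941e-04  9.23067605e-01  3.84636884e-01 -6.08016980e-04] [-0.01483789  0.04217756 -0.9430255 ] 0.025865458360862063
0.2614291474940041 -0.1680163237045277
```

View pics/i_scene.png

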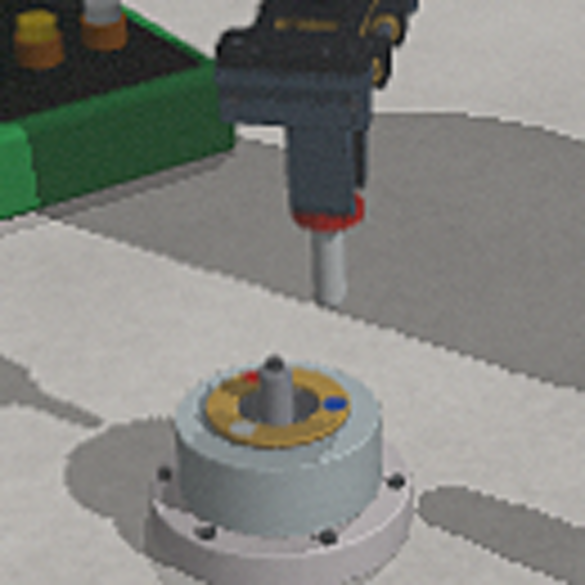

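View pics/i_wrist.png

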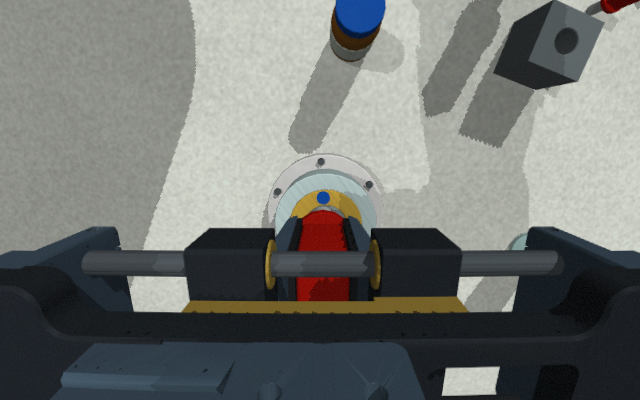

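The cup sits level and low on the boss (scene crop, flange evenly above the face), and the drift is unmoved in the jaws. Returning above the stand.

```bash
python3 -m creep '[[[0.2612,-0.1681,-0.002],[0,0,0],10],[[0.2612,-0.1681,-0.002],[0,0,0],10],[[0.2612,-0.1681,-0.002],[0,0,0],10],[[0.2612,-0.1681,-0.002],[0,0,0],10],[[0.2612,-0.1681,-0.002],[0,0,0],10],[[0.2612,-0.1681,-0.002],[0,0,0],10],[[0.2612,-0.1681,-0.002],[0,0,0],10],[[0.2612,-0.1681,-0.002],[0,0,0],10]]'
python3 - <<'E'
from h import *
p,d=read_camera("wrist");cv2.imwrite("pics/j_wrist.png",p[145:235,280:370,::-1])
q=cv2.resize(p[145:235,280:370],None,fx=6,fy=6,interpolation=cv2.INTER_CUBIC);cv2.imwrite("pics/j2.png",q[:,:,::-1])
for i in range(3):
    s=sense();print(s["time_s"],s["eef_pos"],s["tool_rot"],s["contact_force"]); read_camera("top")
E
```

```text
time_s: 25.92
eef_pos: [0.5434, 0.1708, 0.2408]
tool_rot: [-0.0, 0.923, 0.384, -0.0]
contact_force: [-0.2, 0.2, -1.0]
grip_width: 0.0256
25.975 [0.54351982 0.17079927 0.24099083] [ 3.93661498e-07  9.23339647e-01  3.83984170e-01 -2.33242357e-04] [-0.55827164 -0.5461243  -1.90123652]
26.025 [0.5436049  0.17085147 0.24114268] [-4.68563396e-08  9.23347576e-01  3.83965157e-01 -1.09943658e-04] [ 1.24189183  0.43433879 -1.28795693]
26.075 [0.54365462 0.17099558 0.24124404] [-1.72430482e-06  9.23321900e-01  3.84026912e-01 -2.68241918e-05] [ 0.29954697  0.32140976 -2.21910672]
```

View pics/j2.png

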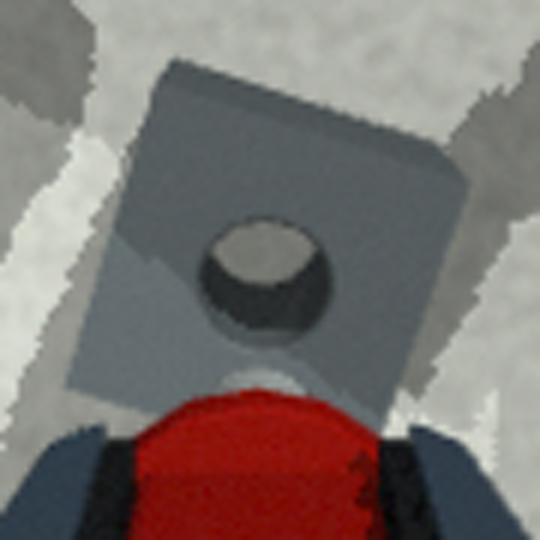

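```bash
python3 -m creep '[[[0.0006,-0.0011,0.002],[0,0,0],10],[[0.0006,-0.0011,0.002],[0,0,0],10]]'
python3 - <<'E'
from h import *
s=sense();m=camera_model("wrist");p,d=read_camera("wrist");s2=sense()
print(s["eef_pos"],s2["eef_pos"],s2["tool_rot"])
q=cv2.resize(p[145:235,280:370],None,fx=6,fy=6,interpolation=cv2.INTER_CUBIC);cv2.imwrite("pics/k2.png",q[:,:,::-1])
e=s["eef_pos"]
for z in (.27,.21,.15,.065): print(z,(proj(m,[e[0],e[1],z])-[280,145])*6)
E
```

```text
time_s: 26.38
eef_pos: [0.5432, 0.173, 0.2391]
tool_rot: [-0.0, 0.923, 0.385, -0.0]
contact_force: [-0.1, 0.7, -1.3]
grip_width: 0.0258
[0.54322264 0.17298939 0.23905592] [0.54325369 0.17304473 0.23914603] [-9.63926651e-06  9.23082829e-01  3.84601201e-01 -8.10383227e-05]
0.27 [243.36630622 835.98294109]
0.21 [246.74190596 554.3922131 ]
0.15 [248.52313451 406.14148934]
0.065 [249.96468746 286.3303501 ]
```

View pics/k2.png

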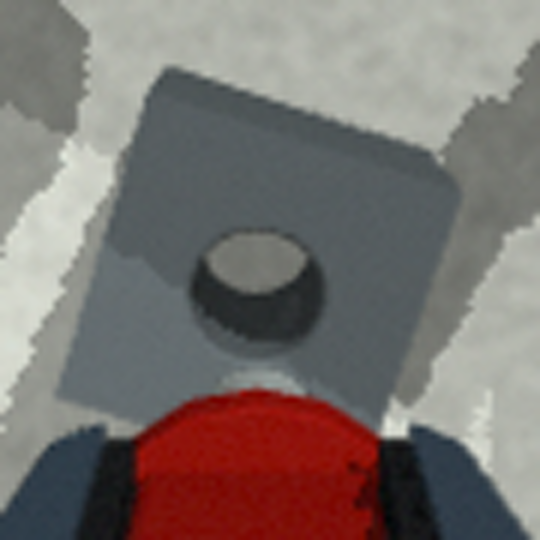

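```bash
python3 -m creep '[[[0,0,0.04],[0,0,0],10],[[0,0,0.072],[0,0,0],10],[[0,0,0.085],[0,0,0],10],[[0,0,0.095],[0,0,0],10]]'; python3 -c "
from h import *
p,d=read_camera('scene');q=cv2.resize(p[130:270,300:430],None,fx=4.5,fy=4.5,interpolation=cv2.INTER_CUBIC);cv2.imwrite('pics/l.png',q[:,:,::-1])"
```

```text
time_s: 26.92
eef_pos: [0.5437, 0.1732, 0.1442]
tool_rot: [0.0, 0.923, 0.385, 0.0]
contact_force: [-0.1, 0.3, -1.4]
grip_width: 0.026
```

View pics/l.png

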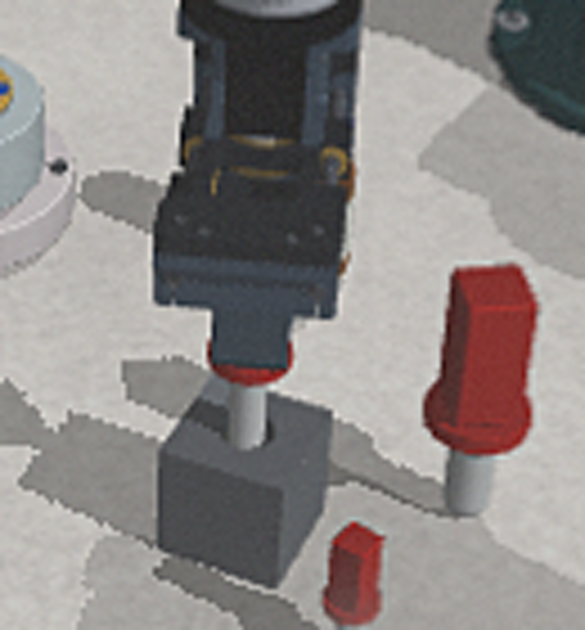

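The shank has entered the hole with no side force.

```bash
python3 -m creep '[[[0,0,0.015],[0,0,0],10],[[0,0,0.030],[0,0,0],10],[[0,0,0.038],[0,0,0],10],[[0,0,0.0415],[0,0,0],10],[[0,0,0.0425],[0,0,0],10]]'; python3 -m creep '[[[0,0,0.0003],[0,0,0],10]]'
```

```text
time_s: 27.6
eef_pos: [0.5434, 0.1731, 0.1017]
tool_rot: [-0.0, 0.923, 0.385, -0.0]
contact_force: [0.0, -0.6, -1.3]
grip_width: 0.026
time_s: 27.72
eef_pos: [0.5435, 0.1731, 0.1017]
tool_rot: [0.0, 0.923, 0.385, 0.0]
contact_force: [0.5, 0.6, -1.5]
grip_width: 0.0257
```

```bash
python3 -m creep '[[[0,0,0.0006],[0,0,0],10],[[0,0,0.0012],[0,0,0],10],[[0,0,0.0012],[0,0,0],10]]'
```

```text
time_s: 28.1
eef_pos: [0.5435, 0.1731, 0.1006]
tool_rot: [0.0, 0.923, 0.385, 0.0]
contact_force: [-1.8, -0.3, 4.2]
grip_width: 0.0257
```

Contact at the same height as pickup (0.1006). Opening, then rising straight up.

```bash
python3 -m creep '[[[0,0,0],[0,0,0],30],[[0,0,0],[0,0,0],45],[[0,0,0],[0,0,0],60],[[0,0,0],[0,0,0],60],[[0,0,0],[0,0,0],60]]'; python3 -m creep '[[[0,0,-0.02],[0,0,0],60],[[0,0,-0.06],[0,0,0],60],[[0,0,-0.11],[0,0,0],60],[[0,0,-0.16],[0,0,0],60],[[0,0.08,-0.19],[0,0,0],60],[[0,0.11,-0.19],[0,0,0],60],[[0,0.11,-0.19],[0,0,0],60],[[0,0.11,-0.19],[0,0,0],60]]'
python3 - <<'E'
from h import *
m=camera_model("wrist");p,d=read_camera("wrist");cv2.imwrite("pics/m_w.png",p[:,:,::-1])
import pickle; pickle.dump((m,p,d),open("pics/w3.pkl","wb"))
p,d=read_camera("scene");cv2.imwrite("pics/m_s.png",p[:,:,::-1])
s=sense();print(s["time_s"],s["eef_pos"],s["contact_force"],s["grip_width"])
E
```

```text
time_s: 28.72
eef_pos: [0.5433, 0.1731, 0.1002]
tool_rot: [-0.0, 0.923, 0.385, 0.0]
contact_force: [0.1, -0.1, 0.5]
grip_width: 0.0545
time_s: 29.72
eef_pos: [0.6209, 0.0957, 0.2908]
tool_rot: [-0.0, 0.923, 0.384, -0.0]
contact_force: [-0.2, -0.1, 0.6]
grip_width: 0.0546
29.825 [0.62062518 0.0962607  0.29040354] [-0.88213268 -0.63473496  0.08812642] 0.054360947611317774
```

View pics/m_w.png

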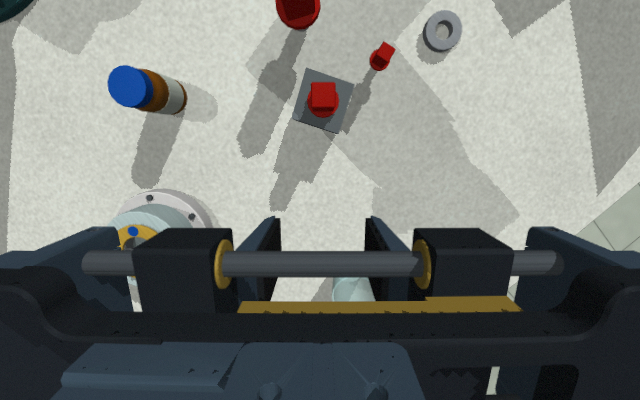

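View pics/m_s.png

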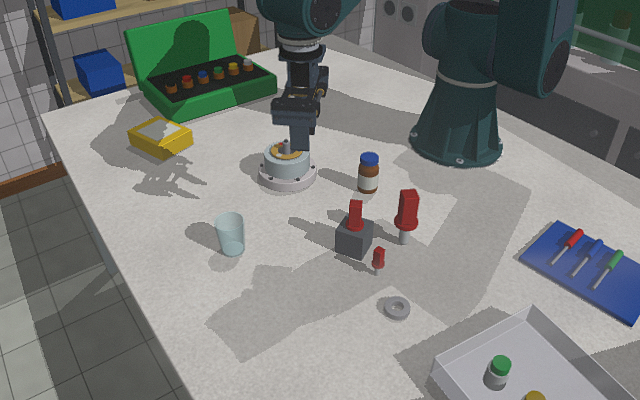

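The drift stands upright at scene (355,215), as at the start, and the bystanders are unmoved. One last look at the cup.

```bash
python3 -m creep '[[[-0.254,0.173,0],[0,0,0],60],[[-0.254,0.173,0],[0,0,0],60],[[-0.254,0.173,0],[0,0,0],60],[[-0.254,0.173,0],[0,0,0],60],[[-0.254,0.173,0],[0,0,0],60],[[-0.254,0.173,0],[0,0,0],60],[[-0.254,0.173,0],[0,0,0],60],[[-0.254,0.173,0],[0,0,0],60]]'
python3 - <<'E'
from lands import *
m=camera_model("wrist");p,d=read_camera("wrist");cv2.imwrite("pics/n_w.png",p[60:220,230:430,::-1])
P=np.array([atdepth(m,(x,y),d[y,x]) for x in range(250,400) for y in range(50,210) if d[y,x]>0])
c=np.array([.5055,-.1535]);r=np.hypot(*(P[:,:2]-c).T)
f=P[(r>.028)&(r<.039)&(P[:,2]>.07)&(P[:,2]<.1)];A=np.c_[f[:,:2]-c,np.ones(len(f))]
print("flange plane",np.linalg.lstsq(A,f[:,2],rcond=None)[0],len(f))
f=P[(r>.047)&(r<.057)&(P[:,2]>.06)&(P[:,2]<.09)];A=np.c_[f[:,:2]-c,np.ones(len(f))]
print("face plane",np.linalg.lstsq(A,f[:,2],rcond=None)[0],len(f))
print(sense()["time_s"])
E
```

```text
time_s: 30.82
eef_pos: [0.5656, -0.2051, 0.2902]
tool_rot: [-0.0, 0.923, 0.385, -0.0]
contact_force: [0.3, 0.6, 0.2]
grip_width: 0.0544
flange plane [0.00163975 0.00058434 0.08243603] 1568
face plane [0.00038175 0.00043035 0.07535929] 2132
30.875
```

View pics/n_w.png

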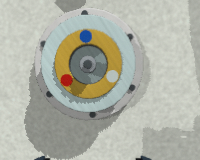

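```bash
python3 -c "
from rig import *
print(sign_off())"
```

```text
the job is handed in; nothing more can be done
None
```

The cup is bottomed and square, and the middle-sized drift is back upright in its stand. I handed in at about 31 s of the 66 s.

- **Pressing:** I took the drift from the stand and went round the lands in steps of about 0.7–3 mm. All three stopped hard at the same tool height, 0.1745 m.
- **Proof pushes:** I pushed red, then white, then blue and held each for about half a second. The net loads were about 23, 22 and 23 N, and no land sank. The highest reading at any time was about 25 N net, but force was read only at the end of each move, so a brief higher peak could have gone unseen.
- **Final look at the cup:** its flange top is about 7.1 mm above the drive's face, so its underside is about 2 mm above the face, inside the 0–4 mm range. Its tilt is under 0.002 rad from the depth picture.
- **Drift and bench:** the drift came to rest at the same height it was taken from. The reagent jar, beaker, spare ring and the other two drifts look unmoved in the pictures, and the gripper is clear of everything.
- **Checks that disagreed:** the cameras differed by 2–4 mm in plan, so I used averages. One early colour detection of the white land was wrong, so I worked that land out from the other two. At each press the nose sat on or close to its land's computed centre.

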